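Load the sample carrier and bolt the sprung gate

TASK

Lift the carrier of sample bottles up and off the prongs of its hanging stand, keep it upright and set it down gently, flat on the floor inside the delivery tray. Then swing the tray's sprung gate shut and, while holding it against its spring, push its bolt fully home in the keeper so that the gate stays shut when you let go. Leave the wine bottle, the jar and the carton standing where they are.

Things in the scene. Friction and masses are not known exactly. Their poses are not given: they have to be found in the camera images.
- carrier: Loose small open wooden tray, 90 (x) by 140 (y) by 30 mm high, with four fixed sample bottles (tops 72 mm above its underside) and a hoop handle: a straight wooden bar 14 mm thick (x), 150 mm long (y), 18 mm high, centre 154 mm above the underside, on two end uprights at y = +-66 mm. About 0.45 kg. Origin: centre of its underside; z up. It hangs on the stand with its bar lying on the two prongs.
- carrier_bar (a point): Centre of the carrier's handle bar: the place to grip it from above, fingers on the bar's two long faces (closing along the carrier's x); the space beneath the bar's middle is free for 70 mm downward in the plane of the bar, and the bottle tops on either side end 73 mm below the bar's underside.
- stand_prongs (a point): Point midway between the two prongs of the fixed wooden stand, level with their tops (190 mm); axes turn with the stand. The prongs (10 mm thick, y = +-42 mm) run to -x from a post at x = +110 mm (196 mm high) and turn up at x = -36 mm, tips 23 mm above this point. Lift the carrier 30 to 50 mm (over 60 its bottles hit the prongs), then draw it to x = -100 mm or beyond before raising it further.
- tray_floor (a point): Fixed delivery tray of dark wood, seen as the centre of its floor (12 mm above the counter). Axes turn with the tray: the gate is on its -x side. Clear floor: x from -90 to +83 mm, y from -103 to +103 mm, walls 60 mm high above the floor. The carrier stands here with its long side along the tray's y, its origin within 45 mm of this point in x and y.
- gate_hinge (a point): Upright hinge axis of the gate at the tray's left front corner (tray x -101, y +112 mm), at the height of the bolt rod (84 mm).
- gate (a joint): Gate angle in rad: 0 is shut (gate along the tray's -y from the hinge; a stop prevents going further), growing as it swings out towards the tray's -x (clockwise seen from above) up to the stop at 1.0. A torsion spring always drives it open: about 0.7 N m when shut (some 7 N at the knob), 0.35 N m when open. Bolted, it rests at about 0.015. The gate is a wooden panel 190 mm long, 12 mm thick, top 74 mm high.
- bolt (a joint): Slide of the steel bolt along the gate's top edge in m: 0 is drawn back, 0.030 fully home (outward, away from the hinge). Friction about 2 N, it stays where it is left, and it may start anywhere in its travel. It must be below 0.005 for its end to pass into line with the keeper while the gate is swung shut; from about 0.006 on (with the gate shut) it enters the keeper.
- bolt_knob (a point): Middle of the upright round steel knob of the bolt, 22 mm across, 35 mm tall (98 to 133 mm above the counter), this point at 116 mm. It rides with the gate and the bolt, its axes turn with the gate (gate's length along -y, away from the hinge). Distance from the hinge axis: 90 mm plus the bolt's slide. Grip from above; nothing beneath it rises above 91 mm. The same grip can slide the bolt and swing the gate.
- keeper (a point): Middle of the slot of the steel keeper bracket at the tray's right front corner (tray x -101, y -117 mm), 84 mm high: two upright cheeks 16 mm apart, 26 mm long, tops 98 mm high; the 10 mm bolt rod slides between them along y.
- wine_bottle: Bystander: standing wine bottle, 74 mm across, 300 mm tall. Origin at the centre of its underside.
- jar: Bystander: standing jar, 72 mm across, 90 mm tall. Origin at the centre of its underside.
- carton: Bystander: cardboard carton 110 x 90 x 100 mm. Origin at the centre of its underside.
Mind the look-alikes: they are no part of the job. What is shaped like the carrier but blue is not meant.

How it is judged (in metres and radians):
On the way, in this order (a step that is already met when the one before it is completed fails the run):
1. the carrier stands upright on the tray's floor, let go, with the gate still open (x of carrier in the frame of tray_floor between -0.055 and 0.045 m and y of carrier in the frame of tray_floor between -0.045 and 0.045 m and z of carrier in the frame of tray_floor below 0.008 m and angle between carrier's own z axis and vertical below 0.1 rad and linear speed of carrier below 0.03 m/s and contact force between carrier and the fingers below 0.1 N and value of joint gate above 0.5 rad), for 0.2 s.
2. the gate is shut and its bolt is home in the keeper (value of joint gate below 0.05 rad and value of joint bolt above 0.02 m), for 0.2 s.
At the end, for the whole second after the job is handed in: The carrier stands on the tray's floor (underside within 8 mm of it, tilt under 0.1 rad, origin within 45 mm of the floor's centre, 55 mm towards the gate), at rest and let go; the gate is within 0.05 rad of shut and held there by the bolt, which is pushed out more than 20 of its 30 mm (all of step 2 and x of carrier in the frame of tray_floor between -0.055 and 0.045 m and y of carrier in the frame of tray_floor between -0.045 and 0.045 m and z of carrier in the frame of tray_floor below 0.008 m and angle between carrier's own z axis and vertical below 0.1 rad and linear speed of carrier below 0.03 m/s and contact force between carrier and the fingers below 0.1 N and velocity of joint gate below 0.05 rad/s); the robot touches nothing.
It fails at once if the wine bottle, the jar or the carton is moved by more than 30 mm or tipped (distance of any of wine_bottle, jar, carton from where it was at the start of the episode above 0.03 m or angle between any of wine_bottle, jar, carton's own z axis and vertical above 0.3 rad).
It fails at once if the carrier is tipped by more than 0.5 rad (angle between carrier's own z axis and vertical above 0.5 rad).
It fails at once if the carrier is dropped (falls free faster than 0.6 m/s, about 20 mm) (linear speed of carrier above 0.6 m/s and contact force between carrier and the fingers below 0.1 N).
It also fails if it takes over 61 s, if anything falls off the work surface, if the arm or the gripper's body presses on something with over 40 N, if the wrist force passes 120 N, or if a joint passes its speed limit or range.

ROBOT

A 6-joint arm with a two-finger parallel gripper is mounted at the origin on the work surface. World frame = base frame: x ahead of the robot, y to its left, z up, the work surface at z = 0. Lengths are in m, angles in degrees, forces in N, time in s.
With the tool pointing down it reaches from about 0.25 to 0.775 m from the base axis. Payload 8.9 kg.
Tool frame: the origin (TCP) lies on the centre line of the jaws, within the pads' length; the fingertips stand manip.tip_extent ahead of it and the grasp point (between the pads) lies 6 mm ahead of it (manip.tip_extent is the distance from the TCP to the fingertips, in m); z points along the fingers, y is the line along which they close (so a half turn about z gives the same grasp; the last joint's range is limited). The gripper opens to 85 mm and grips with 20 to 120 N. Pads are 22 mm wide; open, the fingers measure 114 mm over their backs; the gripper's body (76 mm by 85 mm) begins 54 mm behind the grasp point. The pads swing forward as they close: fully open they stand 13 mm farther back than shut.
Start: joints at [64.727, 16.656, -8.789, 64.555, 0, 82.019], TCP at [0.156, 0.501, 0.256] pointing down, gripper open.
Joint ranges: [-144.48, 144.48], [-52.06, 99.96], [-74.48, 78.29], [-112.23, 115.85], [-86.99, 84.42], [-180, 180]. Speed limits (degrees/s): [127.2, 127.2, 159.86, 180, 180, 180].

INTERFACE

Orientations are given as a 3x3 rotation matrix whose columns are the frame's x, y, z axes.
In Python, from plant import manip, eyes, spot_in gives the robot as it stands.
- The arm moves only by the tool servo_tool, never from a script. Its argument "rows" is text: rows parted by semicolons, each of 7 numbers parted by spaces: the turn, a rotation vector about the tool's x, y, z in degrees, then the shift along the tool's x, y, z in cm, then the finger opening in cm, from 0 to 8.54. In form: wx wy wz tx ty tz gripper; .... A call has 1 to 20 rows; each row shifts and turns the commanded pose from where the row before left it, along the tool's axes as they then stand; what a row does not reach is not made up. A row lasts 1/8 s, in which the tool goes at most 62.5 mm and 10.7 degrees, less where a joint would pass 70% of its speed; a pose out of reach is approached as far as the arm can. A call is refused whole if a number of a shift passes 6.25 or a number of a turn 10.7, either way. A call with a gripper value outside its range is refused whole. The fingers move at their own pace and stop on an object; "newtons" is the grip in N (left out, the last holds). Time passes only in rows, so rows that do not move let the fingers close. It gives the time, the measured TCP pose, the force, the opening and the grip force at its end, in the units of the state.
- manip.observe(): the state, without advancing time (a new reading comes with each control period).
- eyes.snapshot(name): name is "side" or "top" or "wrist"; returns (picture, depth): 384x512x3 uint8, red, green, blue; 384x512 float32, m along the optical axis (not along the pixel's ray), 0 where there is no reading.
- eyes.get_calibration(name): a dict with "fx", "fy", "cx", "cy" (pixels), "rvec" (rotation vector, rad) and "tvec" (3), from world to camera coordinates, as OpenCV has them. Camera axes: x right, y down, z forward; pixel columns grow to the right and rows downward; lengths in m; the calibration is good to about 2 mm. A picture is of the moment at which its call begins: read the wrist's pose just before it. get_calibration takes no time and is no camera call; for the wrist camera it gives the pose at the moment of the call.
- manip.hand_in(): hands the job in; it is judged then, once.
Trained networks look in the newest picture that a camera, given by its name, has taken for a name from the list of things; names that differ only in an ending like _2 or _b are one class to them, and where a whole thing is asked for, a point or a joint stands for the part that bears it (a point fixed in the world has none). Each returns a list of dicts, best first, with "conf" (0 to 1); they miss things now and then, are a little off and sometimes report something else, mostly with a low value. They report only what shows in the picture. A call takes as long as a camera call. They do not tell look-alikes from the thing itself.
- spot_in(camera, thing): "rect" ([centre column, centre row, width, height] in pixels, round what is visible of it).
The state is a dict: "t": time; "joint_positions": joint angles; "dq": joint speeds; "joint_efforts": joint torques, N m; "tcp_pos": TCP position; "tool_rot": TCP orientation; "wrist_force": force on the tool from outside, world axes, zero at the start; "torque": the same for the moment, N m; "width": finger opening in m; "gripper_force": force on a finger pad.
Only numpy, scipy, OpenCV 4.12 (cv2) and the standard library are available. Lean on these libraries where they do the work, as an engineer would, in place of code of your own. Each camera call takes 0.05 s, during which the arm holds its last target. There are 200 camera calls.

## Working session

There is one attempt and no reset: what is moved stays moved. The work goes in short steps, Python scripts to look and compute and a tool call to move; the robot and the scene stay as the last step left them, time stands still between calls to the robot, and variables do not carry over. Pictures are saved under pics/ and viewed, at most 10 in all, crops included, and the job is handed in when it is done.

Besides the shell and the picture viewer there is one more tool, called as a command line: name --argument value ..., lists and objects as JSON in quotes. servo_tool: Moves the arm, as the interface text tells. Its arguments: {"type":"object","properties":{"rows":{"type":"string"},"newtons":{"type":"number"}},"required":["rows"]}

```bash
mkdir -p pics; ls; cat > h.py <<'E'
import numpy as np, cv2
from plant import manip, eyes, spot_in
def cal(n):
    c=eyes.get_calibration(n); R=cv2.Rodrigues(np.array(c["rvec"],float))[0]; return c,R,np.array(c["tvec"],float).ravel()
def cloud(n,d,c=None):
    c,R,t=c or cal(n); v,u=np.mgrid[0:d.shape[0],0:d.shape[1]]
    P=np.stack([(u-c["cx"])/c["fx"]*d,(v-c["cy"])/c["fy"]*d,d],-1)
    W=(P-t)@R; W[d<=0]=np.nan; return W
def proj(n,p,c=None):
    c,R,t=c or cal(n); q=R@np.array(p)+t; return np.array([c["fx"]*q[0]/q[2]+c["cx"],c["fy"]*q[1]/q[2]+c["cy"]])
E
python3 - <<'E'
from h import *
ims=[]
print(manip.tip_extent, manip.observe()["tcp_pos"], manip.observe()["tool_rot"],manip.observe()["t"])
for n in ["side","top"]:
    c=cal(n); im,d=eyes.snapshot(n); W=cloud(n,d,c); np.savez(f"pics/{n}0.npz",im=im,d=d,W=W)
    cv2.imwrite(f"pics/{n}0.png",im[:,:,::-1])
    for th in ["carrier","carrier_bar","stand_prongs","tray_floor","gate_hinge","gate","bolt","bolt_knob","keeper","wine_bottle","jar","carton"]:
        for r in spot_in(n,th)[:3]:
            u,v=[int(x) for x in r["rect"][:2]]
            print(n,th,np.round(r["rect"]),round(r["conf"],2),np.round(W[min(v,383),min(u,511)],3))
E
```

```text
pics
0.025 [0.15586602 0.50090371 0.25573964] [[-9.54801717e-01  2.97242923e-01 -5.71654772e-04]
 [ 2.97243409e-01  9.54801006e-01 -1.18118461e-03]
 [ 1.94717786e-04 -1.29771770e-03 -9.99999139e-01]] 0.0
side carrier [321. 224.  45.  64.] 0.97 [ 0.643 -0.201  0.071]
side carrier [223. 234.  45.  50.] 0.91 [0.372 0.031 0.016]
side carrier_bar [320. 226.  43.  61.] 0.62 [ 0.622 -0.217  0.081]
side carrier_bar [225. 232.  46.  49.] 0.57 [0.372 0.024 0.027]
side stand_prongs [328. 225.  56.  80.] 0.89 [ 0.699 -0.181  0.017]
side stand_prongs [193. 201.  10.  41.] 0.48 [0.345 0.187 0.09 ]
side tray_floor [230. 189.  84.  69.] 0.87 [0.55  0.243 0.006]
side gate_hinge [228. 188.  90.  62.] 0.83 [0.544 0.242 0.01 ]
side gate_hinge [330. 309.  42.  55.] 0.16 [ 0.386 -0.497  0.099]
side gate [196. 199.   7.  41.] 0.7 [0.371 0.212 0.065]
side bolt [195. 196.  12.  30.] 0.68 [0.376 0.219 0.072]
side bolt_knob [227. 188.  91.  61.] 0.68 [0.543 0.248 0.013]
side bolt_knob [191. 197.  19.  30.] 0.41 [0.356 0.213 0.087]
side keeper [228. 188.  91.  64.] 0.7 [0.544 0.242 0.01 ]
side wine_bottle [314.
[... 494 characters left out ...]
. 152.  54.  53.] 0.71 [ 0.698 -0.245  0.022]
top tray_floor [198. 224.  90. 118.] 0.63 [0.503 0.207 0.006]
top gate_hinge [197. 225.  89. 122.] 0.63 [0.503 0.213 0.011]
top gate [194. 265.  49.  48.] 0.82 [ 0.367  0.239 -0.001]
top bolt_knob [198. 266.  44.  33.] 0.51 [0.36  0.21  0.085]
top bolt_knob [197. 225.  90. 118.] 0.39 [0.502 0.209 0.01 ]
top keeper [195. 226.  90. 118.] 0.56 [0.5   0.217 0.006]
top wine_bottle [256. 130.  22.  50.] 0.93 [ 0.746 -0.026  0.207]
top jar [126. 257.  25.  21.] 0.93 [0.416 0.439 0.089]
top jar [196. 226.  88. 116.] 0.74 [0.495 0.216 0.017]
top jar [194. 264.  46.  47.] 0.43 [0.368 0.221 0.091]
top carton [400. 220.  43.  38.] 0.59 [ 0.416 -0.452  0.104]
```

```bash
python3 - <<'E'
import cv2
a=cv2.imread("pics/side0.png")[130:290,150:390];b=cv2.imread("pics/top0.png")[100:300,90:430]
a=cv2.resize(a,(480,320),interpolation=3)
cv2.imwrite("pics/s0c.png",cv2.resize(cv2.imread("pics/side0.png")[140:280,150:390],(800,466),interpolation=2))
cv2.imwrite("pics/t0c.png",cv2.resize(b,(800,470),interpolation=2))
E
```

```text
(no output)
```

View pics/s0c.png

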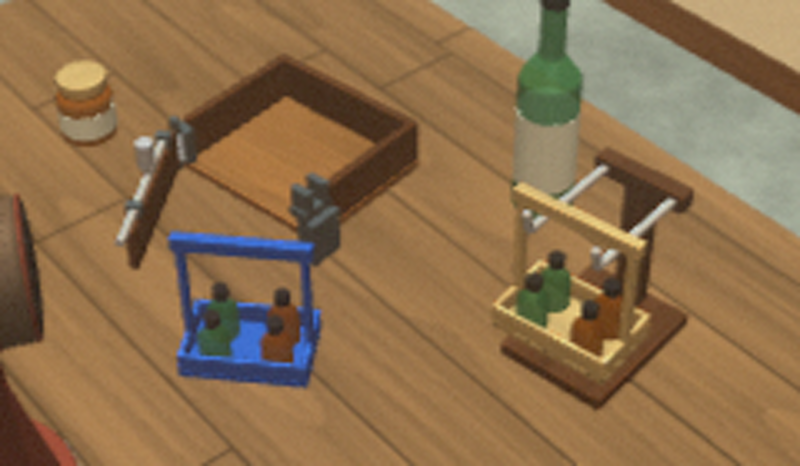

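View pics/t0c.png

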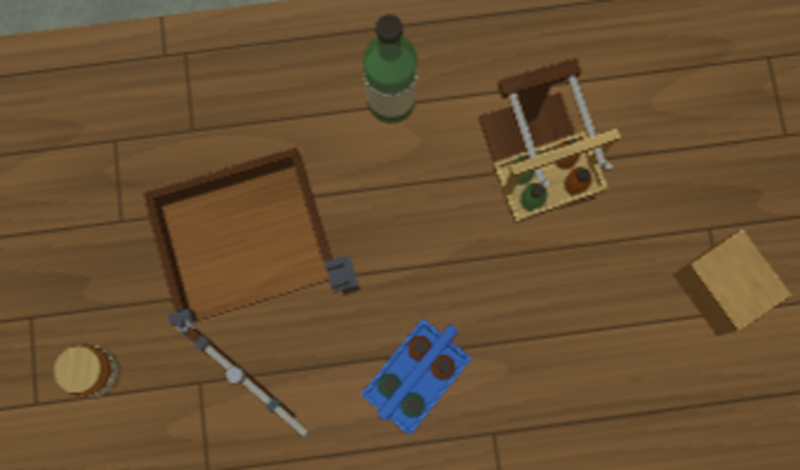

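The top view shows the look-alikes. The natural-wood carrier hangs on the stand at side px (321,224) and top px (327,175). The blue one stands free at side px (223,234) and top px (266,260). By the description I want the wooden one. The gate is open and its knob is at about top px (190,259).

```bash
python3 - <<'E'
from h import *
def fit(P):
    m=np.median(P,0); P=P[np.linalg.norm(P-m,axis=1)<0.12]; 
    (cx,cy),(w,h),a=cv2.minAreaRect(P[:,:2].astype(np.float32)); return np.round([cx,cy,w,h,a],4)
for n in ["side","top"]:
    z=np.load(f"pics/{n}0.npz"); W=z["W"]; im=z["im"].astype(int)
    X,Y,Z=W[...,0],W[...,1],W[...,2]
    hsv=cv2.cvtColor(z["im"],cv2.COLOR_RGB2HSV).astype(int)
    tan=(hsv[...,1]>60)&(hsv[...,2]>120)
    near=(abs(X-.64)<.12)&(abs(Y+.23)<.13)
    m=near&tan&(Z>.185)
    P=W[m]; print(n,"bar",len(P),P.mean(0).round(4),P[:,2].min().round(3),P[:,2].max().round(3),fit(P))
    ends=P[np.argsort(P[:,1])]; print(ends[:4].round(3).tolist(),ends[-4:].round(3).tolist())
    m=near&(Z>.18)&~tan; P=W[m]; print(n,"nonTan high",len(P)); print(P[::max(1,len(P)//25)].round(3).tolist())
    # tray walls top
    m=(X>.38)&(X<.68)&(Y>.08)&(Y<.37)&(Z>.063)&(Z<.08); P=W[m]; print(n,"tray walls",len(P),fit(P))
    m=(X>.38)&(X<.68)&(Y>.08)&(Y<.4)&(Z>.084); P=W[m]; print("high near tray",P[np.argsort(P[:,1])].round(3).tolist()[::max(1,len(P)//25)])
    m=(X>.2)&(X<.46)&(Y>.1)&(Y<.4)&(Z>.1)&(Z<.15); P=W[m]; print("knob",len(P),P.mean(0).round(4),fit(P),P[:,2].max())
    m=(X>.2)&(X<.46)&(Y>.1)&(Y<.33)&(Z>.06)&(Z<.1); P=W[m]; print("gate",len(P),fit(P))
E
```

```text
side bar 295 [ 0.6067 -0.2411  0.2021] 0.185 0.213 [ 0.6202 -0.2377  0.1137  0.1484  4.9591]
[[0.612, -0.313, 0.205], [0.614, -0.312, 0.195], [0.617, -0.312, 0.206], [0.618, -0.312, 0.201]] [[0.585, -0.168, 0.194], [0.594, -0.168, 0.207], [0.585, -0.167, 0.198], [0.586, -0.166, 0.206]]
side nonTan high 354
[[0.711, -0.177, 0.196], [0.708, -0.185, 0.193], [0.71, -0.201, 0.198], [0.71, -0.21, 0.198], [0.711, -0.214, 0.196], [0.705, -0.22, 0.198], [0.699, -0.208, 0.189], [0.672, -0.187, 0.186], [0.717, -0.238, 0.195], [0.706, -0.23, 0.19], [0.66, -0.198, 0.191], [0.722, -0.256, 0.194], [0.707, -0.248, 0.193], [0.648, -0.196, 0.187], [0.722, -0.279, 0.2], [0.711, -0.271, 0.196], [0.713, -0.27, 0.19], [0.712, -0.279, 0.192], [0.69, -0.273, 0.191], [0.564, -0.209, 0.21], [0.679, -0.274, 0.185], [0.583, -0.204, 0.183], [0.564, -0.21, 0.188], [0.605, -0.281, 0.187], [0.598, -0.288, 0.187], [0.576, -0.291, 0.189]]
side tray walls 398 [ 0.6271  0.281   0.1285  0.2318 50.2761]
high near tray [[0.487, 0.08, 0.091], [0.516, 0.081, 0.095], [0.511, 0.082, 0.097], [0.508, 0.083, 0.098], [0.513, 0.08
[... 2043 characters left out ...]
0.52, 0.094, 0.093], [0.517, 0.097, 0.094], [0.385, 0.222, 0.134], [0.382, 0.226, 0.134], [0.38, 0.23, 0.13], [0.38, 0.233, 0.13], [0.387, 0.238, 0.132], [0.393, 0.242, 0.086], [0.4, 0.247, 0.088], [0.397, 0.25, 0.093], [0.411, 0.253, 0.086], [0.405, 0.257, 0.085], [0.408, 0.259, 0.088], [0.409, 0.262, 0.089], [0.412, 0.265, 0.089], [0.432, 0.267, 0.085], [0.432, 0.27, 0.087], [0.432, 0.273, 0.092], [0.439, 0.275, 0.094], [0.427, 0.277, 0.087], [0.433, 0.279, 0.09], [0.427, 0.282, 0.094], [0.427, 0.285, 0.095]]
knob 48 [0.3792 0.2285 0.1296] [3.79800e-01 2.28700e-01 1.95000e-02 1.91000e-02 8.58267e+01] 0.13933457909163777
gate 258 [3.72100e-01 2.23500e-01 2.17800e-01 1.81000e-02 4.26732e+01]
```

servo_tool --rows "0 0 0 -4.25 -2.6 -1.8 8.5; 0 0 0 -4.25 -2.6 -1.8 8.5; 0 0 0 -4.25 -2.6 -1.8 8.5; 0 0 0 -4.25 -2.6 -1.8 8.5; 0 0 0 -4.25 -2.6 -1.8 8.5; 0 0 0 -4.25 -2.6 -1.8 8.5; 0 0 0 -4.25 -2.6 -1.8 8.5; 0 0 0 -4.25 -2.6 -1.8 8.5; 0 0 0 0 0 0 8.5; 0 0 0 0 0 0 8.5"

```text
t: 2.55
tcp_pos: [0.4186, 0.2016, 0.4001]
tool_rot: [[-0.955, 0.298, -0.001], [0.298, 0.955, 0.0], [0.001, -0.0, -1.0]]
wrist_force: [0.1, -1.0, 0.5]
width: 0.0853
gripper_force: 0.0
```

```bash
cat >> h.py <<'E'
def snap(tag):
    c=cal("wrist"); im,d=eyes.snapshot("wrist"); W=cloud("wrist",d,c); np.savez(f"pics/{tag}.npz",im=im,d=d,W=W); cv2.imwrite(f"pics/{tag}.png",im[:,:,::-1]); return im,d,W,c
E
python3 - <<'E'
from h import *
im,d,W,c=snap("w1"); print(-c[1].T@c[2], c[1][2])
for th in ["tray_floor","gate","bolt_knob","keeper","carrier","carrier_bar"]:
    for r in spot_in("wrist",th)[:2]:
        u,v=[int(x) for x in r["rect"][:2]]; print(th,np.round(r["rect"]),round(r["conf"],2),W[min(v,383),min(u,511)].round(3))
E
```

```text
[0.34260885 0.22657578 0.51609865] [ 0.29764987 -0.09313429 -0.95012134]
tray_floor [285. 189. 204. 254.] 0.93 [0.511 0.217 0.01 ]
gate [264. 106. 152.  91.] 0.8 [0.369 0.223 0.086]
bolt_knob [248.  98. 119.  78.] 0.95 [0.354 0.208 0.087]
keeper [287. 190. 207. 251.] 0.58 [0.514 0.22  0.011]
carrier [101. 146. 128. 130.] 0.94 [ 0.355 -0.032  0.03 ]
carrier [ 44. 304.  88.  55.] 0.72 [ 0.561 -0.206  0.081]
carrier_bar [ 47. 307.  93.  60.] 0.95 [ 0.564 -0.199  0.089]
carrier_bar [101. 147. 127. 133.] 0.6 [ 0.358 -0.03   0.036]
```

View pics/w1.png

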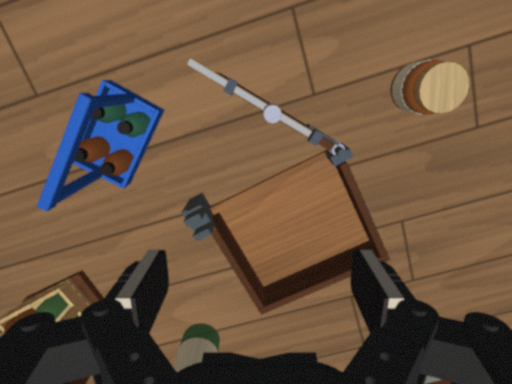

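```bash
python3 - <<'E'
from h import *
from scipy.optimize import least_squares
for n in ["w1","top0","side0"]:
    W=np.load(f"pics/{n}.npz")["W"]; X,Y,Z=W[...,0],W[...,1],W[...,2]
    c0=np.array([.557,.195]); th0=np.radians(15)
    def loc(P,p): 
        c,s=np.cos(p[2]),np.sin(p[2]); q=P[:,:2]-p[:2]; return np.c_[q@[c,s],q@[-s,c]]
    P=W[(np.hypot(X-.557,Y-.195)<.19)&(Z>.066)&(Z<.08)]
    L=loc(P,[.557,.195,th0]); P=P[L[:,0]>-.085]
    def cost(p):
        L=loc(P,p); return np.min(np.abs(np.c_[L[:,0]-.089,L[:,1]-.109,L[:,1]+.109]),1)
    r=least_squares(cost,[.557,.195,th0],loss="soft_l1",f_scale=.004); p=r.x
    L=loc(P,p); print(n,"tray",p[:2].round(4),np.degrees(p[2]).round(2),"rms",np.sqrt((r.fun**2).mean()).round(4),"x",np.percentile(L[:,0],[2,98]).round(3),"y",np.percentile(L[:,1],[2,98]).round(3),"z",np.median(P[:,2]).round(3))
    R=np.array([[np.cos(p[2]),-np.sin(p[2])],[np.sin(p[2]),np.cos(p[2])]])
    print(" hinge",(p[:2]+R@[-.101,.112]).round(4),"keeper",(p[:2]+R@[-.101,-.117]).round(4))
    K=W[(np.hypot(X-.49,Y-.056)<.05)&(Z>.088)&(Z<.12)]; print(" keeper cloud centre",K.mean(0).round(4),cv2.minAreaRect(K[:,:2].astype(np.float32)))
    N=W[(np.hypot(X-.37,Y-.222)<.06)&(Z>.12)&(Z<.15)]; print(" knob",len(N),N.mean(0).round(4),N[:,:2].min(0),N[:,:2].max(0),np.median(N[:,2]))
    G=W[(np.hypot(X-.37,Y-.222)<.16)&(Z>.07)&(Z<.1)&(Y<.27+.0*X)&(X<.43)]; v=cv2.fitLine(G[:,:2].astype(np.float32),cv2.DIST_HUBER,0,.01,.01).ravel(); print(" gate line",v.round(4),np.degrees(np.arctan2(v[1],v[0])).round(1), "endmin",G[G[:,0].argsort()[:5]].mean(0).round(3))
    F=W[(np.hypot(X-p[0],Y-p[1])<.06)]; print(" floor z",np.median(F[:,2]).round(4))
    B=W[(abs(X-.61)<.05)&(abs(Y+.24)<.1)&(Z>.193)&(Z<.225)]; 
    if len(B)>20:
        v=cv2.fitLine(B[:,:2].astype(np.float32),cv2.DIST_HUBER,0,.01,.01).ravel();s=(B[:,:2]-v[2:])@v[:2]; print(" bar",len(B),v.round(3),(v[2:]+v[:2]*(s.min()+s.max())/2).round(4),(s.max()-s.min()).round(3),np.percentile(B[:,2],[5,50,95]).round(3))
E
```

```text
w1 tray [0.5808 0.2156] 10.57 rms 0.0044 x [-0.114  0.095] y [-0.117  0.114] z 0.07
 hinge [0.461  0.3071] keeper [0.503 0.082]
 keeper cloud centre [0.5022 0.0839 0.0955] ((0.5033653378486633, 0.08325891941785812), (0.036326438188552856, 0.02675560861825943), 10.085558891296387)
 knob 275 [0.3791 0.2312 0.1312] [0.36893524 0.22080832] [0.39011699 0.24151202] 0.1313203133818064
 gate line [0.7358 0.6772 0.3506 0.2052] 42.6 endmin [0.29  0.154 0.085]
 floor z 0.0105
top0 tray [0.5819 0.2143] 10.58 rms 0.0045 x [-0.112  0.095] y [-0.117  0.115] z 0.071
 hinge [0.462  0.3058] keeper [0.5041 0.0807]
 keeper cloud centre [0.5026 0.0823 0.0965] ((0.5032194256782532, 0.0825960636138916), (0.036734793335199356, 0.025429585948586464), 11.293238639831543)
 knob 41 [0.3795 0.2297 0.1326] [0.36997534 0.2199973 ] [0.38954964 0.23879603] 0.1326885423111486
 gate line [0.7421 0.6703 0.375  0.2245] 42.1 endmin [0.293 0.152 0.087]
 floor z 0.0114
 bar 280 [ 0.198 -0.98   0.602 -0.236] [ 0.6022 -0.237 ] 0.149 [0.195 0.207 0.211]
side0 tray [0.5797 0.2101] 11.01 rms 0.0058 x [-0.099  0.1  ] y [-0.124  0.118] z 0.071
 hinge [0.4592 0.3008] keeper [0.5029 0.076 ]
 keeper cloud centre [0.5002 0.0789 0.0951] ((0.5004825592041016, 0.0812864899635315), (0.03945421427488327, 0.030670106410980225), 8.557890892028809)
 knob 31 [0.3768 0.2268 0.1288] [0.36827896 0.21552498] [0.38874275 0.23832925] 0.1301194635394338
 gate line [0.744  0.6682 0.3512 0.1997] 41.9 endmin [0.29  0.148 0.087]
 floor z 0.0117
 bar 278 [ 0.228 -0.974  0.6   -0.246] [ 0.5988 -0.2398] 0.149 [0.195 0.205 0.211]
```

servo_tool --rows "0 0 0 -3.4 -4.06 0.44 8.5; 0 0 0 -3.4 -4.06 0.44 8.5; 0 0 0 -3.4 -4.06 0.44 8.5; 0 0 0 -3.4 -4.06 0.44 8.5; 0 0 0 -3.4 -4.06 0.44 8.5; 0 0 0 -3.4 -4.06 0.44 8.5; 0 0 0 -3.4 -4.06 0.44 8.5; 0 0 0 -3.4 -4.06 0.44 8.5; 0 0 0 -3.4 -4.06 0.44 8.5; 0 0 10.1 0 0 0 8.5; 0 0 10.1 0 0 0 8.5; 0 0 10.1 0 0 0 8.5; 0 0 10.1 0 0 0 8.5; 0 0 10.1 0 0 0 8.5; 0 0 10.1 0 0 0 8.5; 0 0 0 0 0 0 8.5; 0 0 0 0 0 0 8.5"

```text
t: 5.03
tcp_pos: [0.6025, -0.238, 0.3606]
tool_rot: [[-0.214, 0.977, -0.0], [0.977, 0.214, 0.0], [0.0, -0.0, -1.0]]
wrist_force: [0.7, 0.5, 0.0]
width: 0.0852
gripper_force: 0.0
```

```bash
python3 - <<'E'
from h import *
im,d,W,c=snap("w2")
for th in ["carrier_bar","stand_prongs"]:
    for r in spot_in("wrist",th)[:2]: print(th,np.round(r["rect"]),round(r["conf"],2))
X,Y,Z=W[...,0],W[...,1],W[...,2]
hsv=cv2.cvtColor(im,cv2.COLOR_RGB2HSV).astype(int)
B=W[(abs(X-.601)<.045)&(abs(Y+.24)<.1)&(Z>.2)&(Z<.225)&(hsv[...,1]>60)&(hsv[...,2]>110)]
v=cv2.fitLine(B[:,:2].astype(np.float32),cv2.DIST_HUBER,0,.01,.01).ravel();s=(B[:,:2]-v[2:])@v[:2]
nrm=(B[:,:2]-v[2:])@np.array([-v[1],v[0]])
print(len(B),v.round(3),(v[2:]+v[:2]*(np.percentile(s,.5)+np.percentile(s,99.5))/2).round(4),(s.max()-s.min()).round(3),np.percentile(nrm,[1,50,99]).round(4),np.percentile(B[:,2],[5,50,95]).round(4))
P=W[(abs(X-.64)<.12)&(abs(Y+.24)<.12)&(Z>.18)&(Z<.23)&(hsv[...,1]<50)]; print(len(P)); np.set_printoptions(suppress=True)
T=P[(P[:,0]<.59)]; print("tips",T[T[:,1]>-.24].mean(0).round(3),T[T[:,1]<-.24].mean(0).round(3),T[:,2].max())
E
```

```text
carrier_bar [263. 172.  77. 162.] 0.68
stand_prongs [311. 170. 190. 141.] 0.94
2573 [ 0.211 -0.978  0.603 -0.231] [ 0.6044 -0.2365] 0.149 [-0.0062  0.0002  0.0071] [0.205  0.2063 0.2075]
2561
tips [ 0.574 -0.202  0.195] [ 0.581 -0.285  0.2  ] 0.21306784590758784
```

View pics/w2.png

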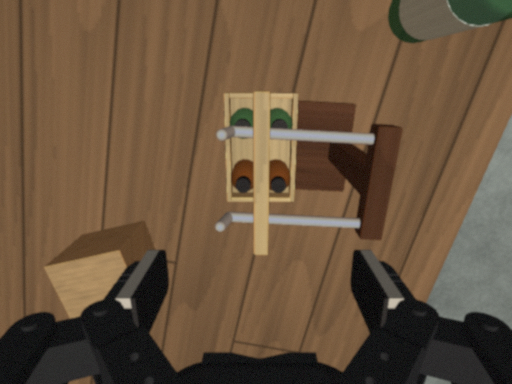

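The crop shows the natural-wood carrier on the prongs. Its bar runs from px (262,93) to (262,253), between the prongs at rows 135 and 220. It is the right one, and the tool is aligned with it.

servo_tool --newtons 60 --rows "0 0 0 0.1 0.15 4 8.5; 0 0 0 0 0 4 8.5; 0 0 0 0 0 3.5 8.5; 0 0 0 0 0 2.5 8.5; 0 0 0 0 0 1.5 8.5; 0 0 0 0 0 0 8.5; 0 0 0 0 0 0 1; 0 0 0 0 0 0 1; 0 0 0 0 0 0 1; 0 0 0 0 0 0 1; 0 0 0 0 0 0 1; 0 0 0 0 0 0 1; 0 0 0 0 0 0 1; 0 0 0 0 0 0 1"

```text
t: 6.92
tcp_pos: [0.604, -0.237, 0.2061]
tool_rot: [[-0.21, 0.978, 0.001], [0.978, 0.21, -0.0], [-0.0, 0.001, -1.0]]
wrist_force: [0.6, 1.6, 4.4]
width: 0.0129
gripper_force: 60.2
```

servo_tool --rows "0 0 0 0 0 -1 1; 0 0 0 0 0 -1 1; 0 0 0 0 0 -1 1; 0 0 0 0 0 -1.1 1; 0 0 0 0 0 0 1; 0 0 0 0 0 0 1"

```text
t: 7.68
tcp_pos: [0.6035, -0.2369, 0.2465]
tool_rot: [[-0.21, 0.978, -0.0], [0.978, 0.21, 0.0], [0.0, -0.0, -1.0]]
wrist_force: [0.2, -0.1, -4.5]
width: 0.013
gripper_force: 59.0
```

```bash
python3 - <<'E'
from h import *
im,d=eyes.snapshot("side"); cv2.imwrite("pics/s2.png",cv2.resize(im[150:270,250:400,::-1],(600,480),interpolation=2))
E
```

```text
(no output)
```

View pics/s2.png

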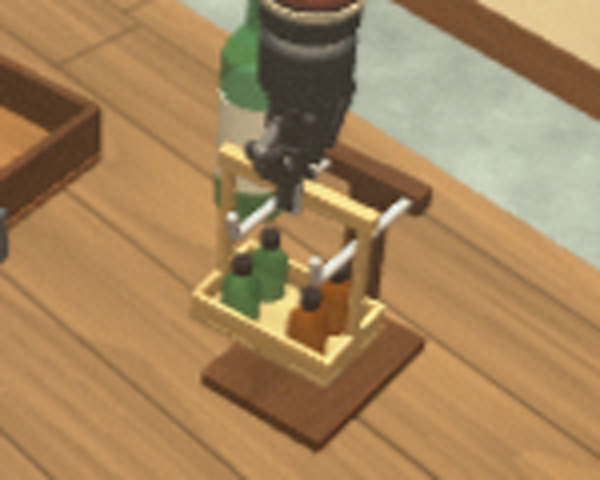

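servo_tool --rows "0 0 0 0 -1.5 0 1; 0 0 0 0 -2.5 0 1; 0 0 0 0 -3.5 0 1; 0 0 0 0 -3.5 0 1; 0 0 0 0 -2.5 0 1; 0 0 0 0 -1 0 1; 0 0 0 0 0 -2 1; 0 0 0 0 0 -3.5 1; 0 0 0 0 0 -3.5 1; 0 0 0 0 0 -1.5 1; 0 0 0 0 0 0 1"

```text
t: 9.1
tcp_pos: [0.4629, -0.2676, 0.3525]
tool_rot: [[-0.21, 0.978, 0.002], [0.978, 0.21, -0.001], [-0.002, 0.002, -1.0]]
wrist_force: [0.3, 1.3, -4.4]
width: 0.0133
gripper_force: 59.1
```

servo_tool --rows "0 0 0 1.9 0.93 0 1; 0 0 0 3.72 1.86 0 1; 0 0 0 3.72 1.86 0 1; 0 0 0 3.72 1.86 0 1; 0 0 0 3.72 1.86 0 1; 0 0 0 3.72 1.86 0 1; 0 0 0 3.72 1.86 0 1; 0 0 0 3.72 1.86 0 1; 0 0 0 3.72 1.86 0 1; 0 0 0 3.72 1.86 0 1; 0 0 0 3.72 1.86 0 1; 0 0 0 3.72 1.86 0 1; 0 0 1.5 1.8 0.93 0 1; 0 0 0 0 0 0 1; 0 0 0 0 0 0 1; 0 0 0 0 0 0 1"

```text
t: 11.1
tcp_pos: [0.5863, 0.2152, 0.3516]
tool_rot: [[-0.184, 0.983, -0.0], [0.983, 0.184, -0.0], [-0.0, -0.0, -1.0]]
wrist_force: [-0.5, -0.6, -4.6]
width: 0.0126
gripper_force: 59.0
```

servo_tool --rows "0 0 0 0 0 2 1; 0 0 0 0 0 3.5 1; 0 0 0 0 0 3.5 1; 0 0 0 0 0 3.5 1; 0 0 0 0 0 2.5 1; 0 0 0 0 0 1.3 1; 0 0 0 0 0 0.7 1; 0 0 0 0 0 0 1; 0 0 0 0 0 0 1"

```text
t: 12.22
tcp_pos: [0.5871, 0.2158, 0.1827]
tool_rot: [[-0.184, 0.983, 0.002], [0.983, 0.184, 0.0], [0.0, 0.002, -1.0]]
wrist_force: [-0.2, 0.4, -3.8]
width: 0.0128
gripper_force: 59.0
```

servo_tool --rows "0 0 0 0 0 0.2 1; 0 0 0 0 0 0.2 1; 0 0 0 0 0 0.15 1; 0 0 0 0 0 0 1"

```text
t: 12.72
tcp_pos: [0.5864, 0.2157, 0.176]
tool_rot: [[-0.184, 0.983, -0.0], [0.983, 0.184, -0.0], [-0.0, -0.0, -1.0]]
wrist_force: [0.3, -0.7, -4.6]
width: 0.0134
gripper_force: 59.0
```

servo_tool --rows "0 0 0 0 0 0.15 1; 0 0 0 0 0 0.15 1; 0 0 0 0 0 0 1; 0 0 0 0 0 0 1"

```text
t: 13.22
tcp_pos: [0.5866, 0.2158, 0.1733]
tool_rot: [[-0.184, 0.983, 0.0], [0.983, 0.184, 0.0], [0.0, 0.0, -1.0]]
wrist_force: [-1.1, 0.5, -2.0]
width: 0.0133
gripper_force: 59.3
```

servo_tool --rows "0 0 0 0 0 0.1 1; 0 0 0 0 0 0 1; 0 0 0 0 0 0 2; 0 0 0 0 0 0 4; 0 0 0 0 0 0 6; 0 0 0 0 0 0 6; 0 0 0 0 0 0 6; 0 0 0 0 0 -2 6; 0 0 0 0 0 -4 6; 0 0 0 0 0 -5 6; 0 0 0 0 0 -5 6; 0 0 0 0 0 0 6; 0 0 0 0 0 0 6"

```text
t: 14.85
tcp_pos: [0.5864, 0.2157, 0.3316]
tool_rot: [[-0.184, 0.983, -0.001], [0.983, 0.184, -0.0], [-0.0, -0.001, -1.0]]
wrist_force: [-0.7, 0.3, -0.6]
width: 0.0599
gripper_force: 0.0
```

```bash
python3 - <<'E'
from h import *
im,d=eyes.snapshot("side"); im2,d2,W,c=snap("w3")
X,Y,Z=W[...,0],W[...,1],W[...,2]
B=W[(np.hypot(X-.586,Y-.216)<.09)&(Z>.14)&(Z<.2)]
if len(B): print(len(B),np.percentile(B[:,2],[2,50,98]),cv2.minAreaRect(B[:,:2].astype(np.float32)))
cv2.imwrite("pics/c3.png",np.hstack([cv2.resize(im[130:260,150:300],(400,346)),im2[::1,::1][:346,60:460]])[:,:,::-1])
E
```

```text
2524 [0.17155333 0.17336747 0.17480324] ((0.5876068472862244, 0.21601682901382446), (0.014016951434314251, 0.14884155988693237), 10.661480903625488)
```

View pics/c3.png

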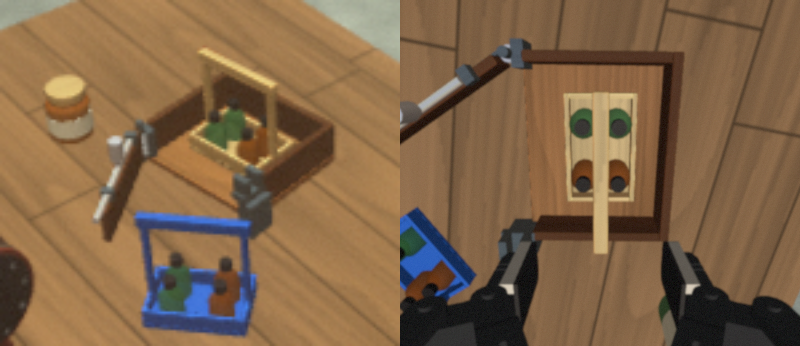

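The carrier stands level inside the tray at (0.5876, 0.216). Next is the knob.

servo_tool --rows "0 0 0 1.06 -4 0 8.5; 0 0 0 1.06 -4 0 8.5; 0 0 0 1.06 -4 0 8.5; 0 0 0 1.06 -4 0 8.5; 0 0 0 1.06 -4 0 8.5; 0 0 9.6 0 0 1 8.5; 0 0 9.6 0 0 1 8.5; 0 0 9.6 0 0 1 8.5; 0 0 9.6 0 0 1 8.5; 0 0 9.6 0 0 1 8.5; 0 0 9.6 0 0 1 8.5; 0 0 0 0 0 0 8.5; 0 0 0 0 0 0 8.5"

```text
t: 16.58
tcp_pos: [0.38, 0.231, 0.2721]
tool_rot: [[0.729, 0.685, -0.001], [0.685, -0.729, -0.0], [-0.001, -0.0, -1.0]]
wrist_force: [-0.7, 0.2, 0.5]
width: 0.0848
gripper_force: 0.0
```

```bash
python3 - <<'E'
from h import *
im2,d2,W,c=snap("w4")
X,Y,Z=W[...,0],W[...,1],W[...,2]
N=W[(np.hypot(X-.378,Y-.23)<.04)&(Z>.12)&(Z<.15)]; print(len(N),N.mean(0).round(4),N[:,:2].min(0).round(4),N[:,:2].max(0).round(4))
k=(N[:,:2].min(0)+N[:,:2].max(0))/2
o=manip.observe(); print(o["tcp_pos"],o["tool_rot"].T@(np.r_[k,.124]-o["tcp_pos"]), np.linalg.norm(k-[.461,.3065]))
G=W[(np.hypot(X-.37,Y-.222)<.16)&(Z>.078)&(Z<.1)&(X<.43)]; v=cv2.fitLine(G[:,:2].astype(np.float32),cv2.DIST_HUBER,0,.01,.01).ravel();print("rod",v)
E
```

```text
551 [0.3802 0.2317 0.1306] [0.369  0.2202] [0.39   0.2413]
[0.38016331 0.23100483 0.27225999] [-0.00063614 -0.00029073  0.14826009] 0.1112662197810497
rod [0.7318359  0.6814809  0.36429152 0.2173559 ]
```

servo_tool --newtons 60 --rows "0 0 0 0 0 4 8.5; 0 0 0 0 0 4 8.5; 0 0 0 0 0 3.5 8.5; 0 0 0 0 0 2 8.5; 0 0 0 0 0 1.3 8.5; 0 0 0 0 0 0 8.5; 0 0 0 0 0 0 1.5; 0 0 0 0 0 0 1.5; 0 0 0 0 0 0 1.5; 0 0 0 0 0 0 1.5; 0 0 0 0 0 0 1.5; 0 0 0 0 0 0 1.5; 0 0 0 0 0 0 1.5"

```text
t: 18.25
tcp_pos: [0.3803, 0.2313, 0.1247]
tool_rot: [[0.731, 0.682, 0.0], [0.682, -0.731, 0.001], [0.001, -0.0, -1.0]]
wrist_force: [-1.4, 0.7, 6.5]
width: 0.0209
gripper_force: 58.3
```

servo_tool --rows "0 0 0 0.5 0 0 1.5; 0 0 0 0.5 0 0 1.5; 0 0 0 0.5 0 0 1.5; 0 0 0 0.3 0 0 1.5; 0 0 0 0.2 0 0 1.5; 0 0 0 0 0 0 1.5; 0 0 0 0 0 0 1.5"

```text
t: 19.12
tcp_pos: [0.3951, 0.245, 0.1247]
tool_rot: [[0.731, 0.682, 0.001], [0.682, -0.731, 0.001], [0.001, -0.0, -1.0]]
wrist_force: [-0.6, 1.5, 5.1]
width: 0.0204
gripper_force: 58.4
```

servo_tool --rows "0 0 0 0.15 0 0 1.5; 0 0 0 0 0 0 1.5; 0 0 0 0 0 0 1.5"

```text
t: 19.5
tcp_pos: [0.3961, 0.2459, 0.1247]
tool_rot: [[0.731, 0.682, 0.0], [0.682, -0.731, 0.001], [0.001, -0.0, -1.0]]
wrist_force: [-1.7, 0.2, 6.7]
width: 0.0207
gripper_force: 58.4
```

```bash
python3 - <<'E'
from h import *
o=manip.observe(); R=o["tool_rot"]; p=np.array(o["tcp_pos"]); print(p,np.linalg.norm(p[:2]-[.461,.3065]),R.T@o["wrist_force"])
# arc in tool frame: centre at tool (+r,0); world cw->ccw by a per row
r=np.linalg.norm(p[:2]-[.461,.3065])
h=R.T@(np.r_[.461,.3065,p[2]]-p); print("hinge in tool",h)
tray=np.radians(10.6); print("yaw remaining deg",10.6-np.degrees(np.arctan2(R[1,1],R[0,1])))
a=np.radians(-5.8)  # about tool z
print(h[:2]-np.array([[np.cos(a),-np.sin(a)],[np.sin(a),np.cos(a)]])@h[:2])
E
```

```text
[0.3960535  0.24590885 0.12471511] 0.08882193012649554 [-1.08576607 -1.28535026 -6.69616986]
hinge in tool [8.88219074e-02 7.16215102e-06 6.30864738e-05]
yaw remaining deg 57.58237708681016
[0.00045398 0.00897605]
```

servo_tool --rows "0 0 -5.8 0.045 0.9 0 1.5; 0 0 -5.8 0.045 0.9 0 1.5; 0 0 0 0 0 0 1.5; 0 0 0 0 0 0 1.5"

```text
t: 20.0
tcp_pos: [0.4095, 0.2341, 0.1247]
tool_rot: [[0.579, 0.815, 0.0], [0.815, -0.579, 0.001], [0.001, -0.0, -1.0]]
wrist_force: [-2.4, 0.1, 6.3]
width: 0.0207
gripper_force: 58.7
```

```bash
cat > g.py <<'E'
from h import *
o=manip.observe(); R=np.array(o["tool_rot"]); p=np.array(o["tcp_pos"]); 
h=R.T@(np.r_[.461,.3065,p[2]]-p); ang=np.degrees(np.arctan2(p[1]-.3065,p[0]-.461))
print(p.round(4),"r",np.linalg.norm(h[:2]).round(4),"hinge in tool",h.round(4),"gate left deg",-79.4-ang,"yaw left",10.6-np.degrees(np.arctan2(R[1,1],R[0,1])),"F tool",(R.T@o["wrist_force"]).round(1),o["width"],o["t"])
E
python3 g.py
```

```text
[0.4095 0.2341 0.1247] r 0.0889 hinge in tool [0.0889 0.     0.0001] gate left deg 46.00286288199675 yaw left 46.002266417050365 F tool [-1.3 -2.  -6.3] 0.02072655058464643 20.0
```

servo_tool --rows "0 0 -5.8 0.045 0.9 0 1.5; 0 0 -5.8 0.045 0.9 0 1.5; 0 0 -5.8 0.045 0.9 0 1.5; 0 0 -5.8 0.045 0.9 0 1.5; 0 0 -5.8 0.045 0.9 0 1.5; 0 0 -5.8 0.045 0.9 0 1.5; 0 0 -5.8 0.045 0.9 0 1.5; 0 0 0 0 0 0 1.5; 0 0 0 0 0 0 1.5"

```text
t: 21.12
tcp_pos: [0.4692, 0.2174, 0.1247]
tool_rot: [[-0.09, 0.996, 0.0], [0.996, 0.09, -0.0], [-0.0, 0.0, -1.0]]
wrist_force: [-2.3, -2.0, 6.9]
width: 0.0205
gripper_force: 59.0
```

```bash
python3 g.py
```

```text
[0.4692 0.2174 0.1247] r 0.0895 hinge in tool [ 0.0895 -0.0002 -0.    ] gate left deg 5.335198017335728 yaw left 5.438954736411546 F tool [-1.8 -2.5 -6.9] 0.020499793860758196 21.125
```

servo_tool --rows "0 0 -2.7 0.01 0.42 0 1.5; 0 0 -2.7 0.01 0.42 0 1.5; 0 0 0 0 0 0 1.5; 0 0 0 0 0 0 1.5"

```text
t: 21.62
tcp_pos: [0.4775, 0.2185, 0.1247]
tool_rot: [[-0.183, 0.983, 0.0], [0.983, 0.183, -0.001], [-0.001, 0.0, -1.0]]
wrist_force: [-0.9, -2.2, 6.8]
width: 0.0206
gripper_force: 59.0
```

```bash
python3 g.py; python3 - <<'E'
from h import *
im,d,W,c=snap("w5"); im2,_=eyes.snapshot("top"); im3,_=eyes.snapshot("side")
cv2.imwrite("pics/c5.png",np.hstack([im[:384,:],cv2.resize(im3[150:246,170:242],(288,384),interpolation=2)])[:,:,::-1])
E
```

```text
[0.4775 0.2185 0.1247] r 0.0895 hinge in tool [ 0.0895 -0.0001 -0.0001] gate left deg -0.03887249167357254 yaw left 0.04364157985251538 F tool [-2.  -1.2 -6.8] 0.020552202636990192 21.625
```

View pics/c5.png

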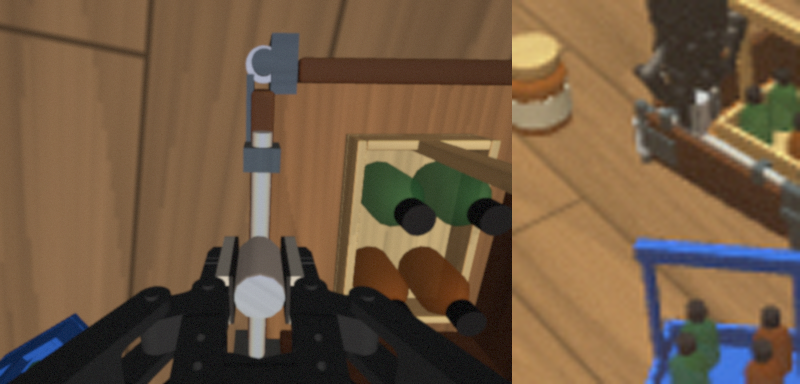

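servo_tool --rows "0 0 0 0 0.1 0 1.5; 0 0 0 0 0 0 1.5; 0 0 0 0 0 0 1.5"

```text
t: 22.15
tcp_pos: [0.4781, 0.2186, 0.1247]
tool_rot: [[-0.183, 0.983, -0.0], [0.983, 0.183, -0.001], [-0.001, -0.0, -1.0]]
wrist_force: [-2.9, -2.8, 8.6]
width: 0.0205
gripper_force: 59.2
```

```bash
python3 g.py
```

```text
[0.4781 0.2186 0.1247] r 0.0895 hinge in tool [ 0.0895 -0.0007 -0.0001] gate left deg -0.40416196922646463 yaw left 0.027085493085474255 F tool [-2.2 -3.4 -8.6] 0.02052836476327973 22.15
```

servo_tool --rows "0 0 0 -0.3 0 0 1.5; 0 0 0 -0.4 0 0 1.5; 0 0 0 -0.3 0 0 1.5; 0 0 0 0 0 0 1.5"

```text
t: 22.65
tcp_pos: [0.4797, 0.2091, 0.1247]
tool_rot: [[-0.184, 0.983, -0.001], [0.983, 0.184, 0.0], [0.0, -0.001, -1.0]]
wrist_force: [-4.0, -1.1, 7.6]
width: 0.0205
gripper_force: 59.1
```

```bash
python3 g.py
```

```text
[0.4797 0.2091 0.1247] r 0.0992 hinge in tool [ 0.0992 -0.0005  0.    ] gate left deg -0.28780243942453865 yaw left 0.01025004501747695 F tool [-0.3 -4.2 -7.6] 0.020505990810720506 22.65
```

No blockage, so I'll keep going.

servo_tool --rows "0 0 0 -0.4 0 0 1.5; 0 0 0 -0.4 0 0 1.5; 0 0 0 -0.4 0 0 1.5; 0 0 0 -0.4 0 0 1.5; 0 0 0 -0.2 0 0 1.5; 0 0 0 0 0 0 1.5; 0 0 0 0 0 0 1.5"

```text
t: 23.52
tcp_pos: [0.483, 0.1915, 0.1247]
tool_rot: [[-0.184, 0.983, -0.001], [0.983, 0.184, 0.0], [0.0, -0.001, -1.0]]
wrist_force: [-4.1, -1.5, 7.9]
width: 0.0203
gripper_force: 59.1
```

```bash
python3 g.py
```

```text
[0.483  0.1915 0.1247] r 0.1171 hinge in tool [ 0.1171 -0.0005  0.    ] gate left deg -0.24268822702670434 yaw left 0.0004216927464657516 F tool [-0.8 -4.3 -7.9] 0.0202917425670289 23.525
```

servo_tool --rows "0 0 0 -0.2 0 0 1.5; 0 0 0 -0.15 0 0 1.5; 0 0 0 0 0 0 1.5; 0 0 0 0 0 0 1.5"

```text
t: 24.02
tcp_pos: [0.4832, 0.1909, 0.1246]
tool_rot: [[-0.186, 0.983, -0.002], [0.983, 0.186, 0.006], [0.006, -0.0, -1.0]]
wrist_force: [-6.0, 15.3, 6.3]
width: 0.0208
gripper_force: 58.8
```

servo_tool --rows "0 0 0 0 -0.2 0 1.5; 0 0 0 0 -0.2 0 1.5; 0 0 0 0 0 0 1.5; 0 0 0 0 0 0 1.5"

```text
t: 24.52
tcp_pos: [0.4818, 0.1906, 0.1248]
tool_rot: [[-0.185, 0.983, 0.003], [0.983, 0.185, 0.007], [0.007, 0.004, -1.0]]
wrist_force: [5.5, 18.1, -3.8]
width: 0.0205
gripper_force: 59.4
```

```bash
python3 g.py
```

```text
[0.4818 0.1906 0.1248] r 0.1177 hinge in tool [0.1177 0.0011 0.0008] gate left deg 0.4347734210121814 yaw left -0.07991814595795432 F tool [16.7  8.7  3.9] 0.02046758489856551 24.525
```

The bolt is at its end stop and the keeper is holding the gate. I'll release and back off.

servo_tool --rows "0 0 0 0.1 0.25 0 1.5; 0 0 0 0 0 0 1.5; 0 0 0 0 0 0 4; 0 0 0 0 0 0 6; 0 0 0 0 0 0 6; 0 0 0 0 0 0 6; 0 0 0 0 0 -2 6; 0 0 0 0 0 -4 6; 0 0 0 0 0 -5 6; 0 0 0 0 0 -5 6; 0 0 0 0 -4 -2 6; 0 0 0 0 0 0 6; 0 0 0 0 0 0 6"

```text
t: 26.15
tcp_pos: [0.4435, 0.1814, 0.3039]
tool_rot: [[-0.184, 0.983, 0.0], [0.983, 0.184, -0.0], [-0.0, 0.0, -1.0]]
wrist_force: [0.4, 0.3, 0.1]
width: 0.0601
gripper_force: 0.0
```

```bash
python3 g.py; python3 - <<'E'
from h import *
im,d,W,c=snap("w6"); im3,_=eyes.snapshot("side")
X,Y,Z=W[...,0],W[...,1],W[...,2]
N=W[(np.hypot(X-.48,Y-.19)<.05)&(Z>.12)&(Z<.15)]
if len(N):
    k=(N[:,:2].min(0)+N[:,:2].max(0))/2; q=k-[.461,.3065]; print("knob",len(N),k,"slide",np.hypot(*q)-.09,"gate deg",-79.4-np.degrees(np.arctan2(q[1],q[0])))
B=W[(np.hypot(X-.586,Y-.216)<.09)&(Z>.16)&(Z<.2)]
if len(B): print(len(B),np.percentile(B[:,2],[2,50,98]),cv2.minAreaRect(B[:,:2].astype(np.float32)))
cv2.imwrite("pics/c6.png",np.hstack([im[:384,:],cv2.resize(im3[150:246,170:242],(288,384),interpolation=2)])[:,:,::-1])
E
```

```text
[0.4435 0.1814 0.3039] r 0.1263 hinge in tool [0.1198 0.0402 0.    ] gate left deg 18.562752518348745 yaw left -0.003361976361173191 F tool [ 0.2  0.5 -0.1] 0.060109044720126924 26.15
knob 454 [0.48283555 0.1900578 ] slide 0.028471837668570435 gate deg -0.02090928792844693
4499 [0.16079046 0.17287204 0.17460231] ((0.5871911644935608, 0.215854212641716), (0.0158738661557436, 0.1483200043439865), 11.001996040344238)
```

View pics/c6.png

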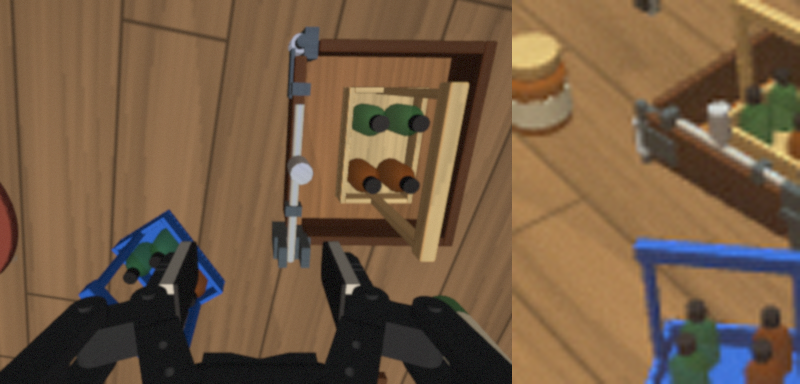

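The gate stays shut. The rod sits in the keeper at px (292,245), with the bolt out about 28 mm, and the carrier is standing at the tray's centre.

```bash
python3 -c "
from plant import manip
print(manip.hand_in())"
```

```text
the job is handed in; nothing more can be done
None
```

The job is handed in (no verdict was returned): the wooden carrier stands level near the centre of the tray floor, and the gate is shut and stays shut with its bolt about 28 mm into the keeper. The robot is clear of everything, and my moves stayed clear of the wine bottle, jar and carton, though I did not re-measure them at the end.

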